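# Face the tea carton the right way round in its pantry sleeve

## Task

The red tea carton stands back to front in its wooden sleeve: its white label is hidden at the closed back. Slide it up out of the sleeve, turn it half round and slide it back into the same sleeve, fully home, so that the label shows in the sleeve's open cut-out front; do not let it drop. Leave the blue rice carton in the other sleeve as it is.

Things in the scene. Friction and masses are not known exactly. Their poses are not given: they have to be found in the camera images.
- tea_carton: Red rigid box, 44 (x) by 58 (y) by 140 mm tall (z), about 0.22 kg. Origin: centre of its underside. The white label with green discs is on its +x face, and a 14 mm white strip on its top runs along the +x edge; else plain red. Stands loose in the sleeve, top 146 mm above the table, 53 mm out of the sleeve. At first its x points against the sleeve's x; at the end both must point the same way.
- tea_label (a point): Middle of the white label on the tea carton's +x face: 22 mm from the carton's axis, 70 mm above its underside.
- tea_sleeve: Plywood sleeve fixed to the table, open on top. Origin: centre of its underside. Floor 6 mm thick, inside 52 (x) by 66 (y) mm: 4 mm play all round the carton. Walls 8 mm thick, 82 mm high, then a darker lip leaning outward to 93 mm, mouth 6 mm wider on each side (75 by 89 mm over all). Front (+x side, away from the robot within 35 deg) has a 34 mm wide cut-out from 28 mm up; back is closed.
- rice_carton: Blue box of the same size and make, with a white label with yellow discs on its +x face, standing the right way round in an identical wooden sleeve at least 0.15 m from the tea sleeve (centre to centre). Origin: centre of its underside. To be left alone.

How it is judged:
On the way:
1. the tea carton has been slid up out of its sleeve (underside at least 80 mm above the sleeve's underside) (z of tea_carton in the frame of tea_sleeve above 0.08 m), for 0.1 s.
At the end, for the whole second after the job is handed in: Tea carton released, at rest, upright within 10 degrees in its sleeve, underside within 10 mm of the sleeve floor, axis within 12 mm of the sleeve's, label at the cut-out front (carton x along sleeve x within 12 degrees); rice carton upright and within 15 mm of its start (z of tea_carton in the frame of tea_sleeve below 0.016 m and horizontal distance between tea_carton and tea_sleeve below 0.012 m and x of tea_label in the frame of tea_sleeve above 0.012 m and angle between the x axis of tea_carton and the x axis of tea_sleeve, either way round below 0.21 rad and angle between each of tea_carton, rice_carton's own z axis and vertical below 0.17 rad and linear speed of tea_carton below 0.03 m/s and distance of rice_carton from where it was at the start of the episode below 0.015 m); the robot touches nothing.
It fails at once if the tea carton is dropped (falls free of the fingers faster than 0.7 m/s, some 25 mm of fall) (linear speed of tea_carton above 0.7 m/s and contact force between the fingers and tea_carton below 0.1 N).
It fails at once if the rice carton is disturbed (moved more than 30 mm) (distance of rice_carton from where it was at the start of the episode above 0.03 m).
It also fails if it takes over 45 s, if anything falls off the work surface, if the arm or the gripper's body presses on something with over 40 N, if the wrist force passes 120 N, or if a joint passes its speed limit or range.

## Robot

A 6-joint arm with a two-finger parallel gripper is mounted at the origin on the work surface. World frame = base frame: x ahead of the robot, y to its left, z up, the work surface at z = 0. Lengths are in m, angles in rad, forces in N, time in s.
With the tool pointing down it reaches from about 0.25 to 0.725 m from the base axis. Payload 4 kg.
Tool frame: the origin (TCP) lies midway between the tips of the shut fingers; the grasp point (between the pads) lies bot.pinch_z behind it (bot.pinch_z is the distance from the TCP to the grasp point, in m); z points along the fingers, y is the line along which they close (so a half turn about z gives the same grasp; the last joint's range is limited). The gripper opens to 85 mm and grips with 20 to 120 N. Pads are 22 mm wide; open, the fingers measure 114 mm over their backs; the gripper's body (76 mm by 85 mm) begins 54 mm behind the grasp point. The pads swing forward as they close: fully open they stand 13 mm farther back than shut.
Start: joints at [-1.11, 0.241, 0.005, 1.335, 0, 1.571], TCP at [0.222, -0.448, 0.231] pointing down, gripper open.
Joint ranges: [-2.72, 2.72], [-1.05, 1.87], [-1.09, 1.28], [-1.99, 2.15], [-1.42, 1.44], [-3.14, 3.14]. Speed limits (rad/s): [2.79, 2.79, 3.14, 3.14, 3.14, 3.14].

## Interface

Orientations are given as a unit quaternion [x, y, z, w].
In Python, from workcell import bot gives the robot as it stands.
- The arm moves only by the shell command python3 jog.py 'ROWS'. ROWS is a JSON list of rows, 1 to 10 of them, each of 7 numbers: a rotation vector rx, ry, rz in rad, then dx, dy, dz in m, then the finger opening in m; each row is the pose to reach, as a shift and turn from the pose commanded when the command began, along the tool's axes at that moment; what a row does not reach only later rows make up. A row lasts 1/8 s, in which the tool goes at most 0.0625 m and 0.188 rad, less where a joint would pass 70% of its speed; a pose out of reach is approached as far as the arm can. The fingers move at their own pace and stop on an object; the grip force is fixed at half the most. Time passes only in rows, so rows that do not move let the fingers close. It prints the time, the measured TCP pose, the force, the opening and the grip force at its end.
- bot.get_obs(): the state, without advancing time (a new reading comes with each control period).
- bot.camera(name): name is "scene" or "top" or "wrist"; returns the picture (420x560x3 uint8, red, green, blue); there is no depth.
- bot.calibration(name): a dict with "mtx" (3x3 intrinsics, pixels), "k1" (the pictures are not rectified: a ray, as slopes to the right and down, at radius r is drawn at 1 + k1 r^2 times it, then the intrinsics apply), "R" (3x3) and "t" (3): a world point X has camera coordinates R X + t. Camera axes: x right, y down, z forward; pixel columns grow to the right and rows downward; lengths in m; the calibration is good to about 2 mm. A picture is of the moment at which its call begins: read the wrist's pose just before it. calibration takes no time and is no camera call; for the wrist camera it gives the pose at the moment of the call.
- bot.job_done(): hands the job in; it is judged then, once.
The state is a dict: "clock": time; "joint_pos": joint angles; "joint_vel": joint speeds; "tau": joint torques, N m; "eef_pos": TCP position; "tool_rot": TCP orientation; "ft_force": force on the tool from outside, world axes, zero at the start; "ft_torque": the same for the moment, N m; "grip_width": finger opening in m; "grasp_force": force on a finger pad.
Only numpy, scipy, OpenCV 4.12 (cv2) and the standard library are available. Lean on these libraries where they do the work, as an engineer would, in place of code of your own. Each camera call takes 0.05 s, during which the arm holds its last target. There are 200 camera calls.

## Working session

There is one attempt and no reset: what is moved stays moved. The work goes in short steps, Python scripts to look and compute and a shell command to move; the robot and the scene stay as the last step left them, time stands still between calls to the robot, and variables do not carry over. Pictures are saved under pics/ and viewed, at most 10 in all, crops included, and the job is handed in when it is done.

```bash
ls; mkdir -p pics; python3 - <<'E'
from workcell import bot
import cv2,numpy as np
o=bot.get_obs();print(o['clock'],o['eef_pos'],o['tool_rot'],o['grip_width'],bot.pinch_z)
a=bot.camera("top");b=bot.camera("scene")
cv2.imwrite('pics/top.png',a[:,:,::-1]);cv2.imwrite('pics/scene.png',b[:,:,::-1])
for n in("top","scene"):print(n,bot.calibration(n))
E
```

```text
jog.py
pics
workcell.py
0.0 [ 0.22205504 -0.44727464  0.23042024] [ 9.73570946e-01  2.28382429e-01 -2.31466596e-04 -1.01261084e-03] 0.08515182525553115 0.0187
top {'mtx': array([[419.03668254,   0.        , 289.93453436],
       [  0.        , 419.03668254, 214.20687401],
       [  0.        ,   0.        ,   1.        ]]), 'k1': -0.03920027525051218, 'R': array([[-0.01740866, -0.99971621, -0.01626137],
       [-0.99943378,  0.0178675 , -0.02851104],
       [ 0.0287935 ,  0.01575582, -0.9994612 ]]), 't': array([0.00493917, 0.55000309, 0.73538345])}
scene {'mtx': array([[509.94350712,   0.        , 283.40735677],
       [  0.        , 509.94350712, 207.72923283],
       [  0.        ,   0.        ,   1.        ]]), 'k1': -0.14515596078298912, 'R': array([[-0.07633232,  0.9968914 , -0.01951719],
       [ 0.66036962,  0.03587956, -0.75008307],
       [-0.74705109, -0.07014414, -0.66105557]]), 't': array([ 0.05333234, -0.28351136,  1.44556361])}
```

View pics/top.png

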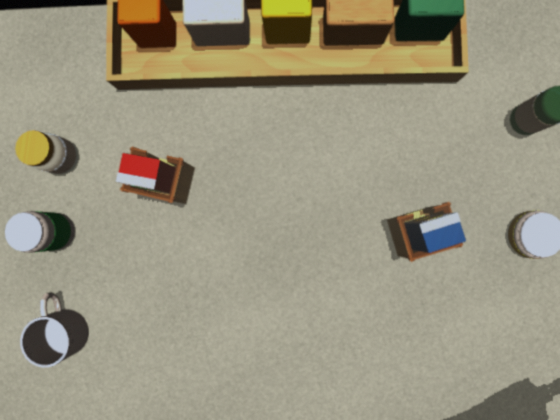

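View pics/scene.png

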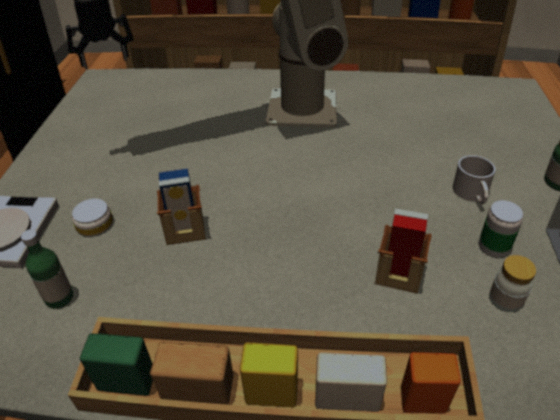

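The top view shows the tea carton's red top at about (138,170), with its white strip on the robot side. Its sleeve lip spans about (125–183, 150–203). The rice carton is far off at (435,232). I'll measure next.

```bash
cat > h.py <<'E'
import numpy as np,cv2
def ray(c,px):
    s=cv2.undistortPoints(np.array(px,float).reshape(-1,1,2),c['mtx'],np.array([c['k1'],0,0,0,0.])).reshape(-1,2)
    d=np.c_[s,np.ones(len(s))]@c['R']; return -c['R'].T@c['t'],d
def plane(c,px,z):
    o,d=ray(c,px); return o+d*((z-o[2])/d[:,2])[:,None]
E
python3 - <<'E'
import cv2,numpy as np
from workcell import bot
from h import *
c=bot.calibration('top')
a=cv2.imread('pics/top.png');hsv=cv2.cvtColor(a,cv2.COLOR_BGR2HSV)
roi=np.zeros(a.shape[:2],np.uint8);roi[140:215,105:195]=255
H,S,V=cv2.split(hsv)
red=(((H<6)|(H>172))&(S>180)&(V>130)).astype(np.uint8)*255&roi
wh=((S<60)&(V>170)).astype(np.uint8)*255&roi
br=((H>5)&(H<18)&(S>120)&(V>50)).astype(np.uint8)*255&roi
for n,m in(('red',red),('wh',wh),('top',red|wh)):
    p=cv2.findNonZero(m);r=cv2.minAreaRect(p);q=cv2.boxPoints(r)
    w=plane(c,q,.146);print(n,len(p),r,'\n',w.round(4),w.mean(0).round(4),np.linalg.norm(w-np.roll(w,1,0),axis=1).round(4))
p=cv2.findNonZero(br);r=cv2.minAreaRect(p);w=plane(c,cv2.boxPoints(r),.093);print('br',r,'\n',w.round(4),w.mean(0))
cr=cv2.resize(a[140:215,105:195],None,fx=6,fy=6,interpolation=cv2.INTER_CUBIC)
b=cv2.imread('pics/scene.png')[195:300,360:450];cr2=cv2.resize(b,(386,450),interpolation=cv2.INTER_CUBIC)
cr=cv2.resize(cr,(410,450));cv2.imwrite('pics/c1.png',np.hstack([cr,cr2]))
E
```

```text
red 698 ((139.2574920654297, 165.26104736328125), (37.165164947509766, 18.998046875), 10.885527610778809) 
 [[0.6138 0.2426 0.146 ]
 [0.6413 0.2372 0.146 ]
 [0.6296 0.1828 0.146 ]
 [0.6023 0.1883 0.146 ]] [0.6218 0.2127 0.146 ] [0.0555 0.028  0.0556 0.0278]
wh 663 ((149.5, 176.99996948242188), (88.99998474121094, 73.99998474121094), 0.0) 
 [[0.5512 0.2641 0.146 ]
 [0.6604 0.264  0.146 ]
 [0.657  0.1314 0.146 ]
 [0.5488 0.1324 0.146 ]] [0.6044 0.198  0.146 ] [0.1318 0.1092 0.1326 0.1082]
top 1361 ((149.5, 176.99996948242188), (88.99998474121094, 73.99998474121094), 0.0) 
 [[0.5512 0.2641 0.146 ]
 [0.6604 0.264  0.146 ]
 [0.657  0.1314 0.146 ]
 [0.5488 0.1324 0.146 ]] [0.6044 0.198  0.146 ] [0.1318 0.1092 0.1326 0.1082]
br ((152.2058868408203, 174.17648315429688), (53.8429069519043, 45.354156494140625), 14.03624439239502) 
 [[0.5915 0.2632 0.093 ]
 [0.6617 0.2451 0.093 ]
 [0.6387 0.1609 0.093 ]
 [0.5691 0.1791 0.093 ]] [0.61526717 0.21205539 0.093     ]
```

View pics/c1.png

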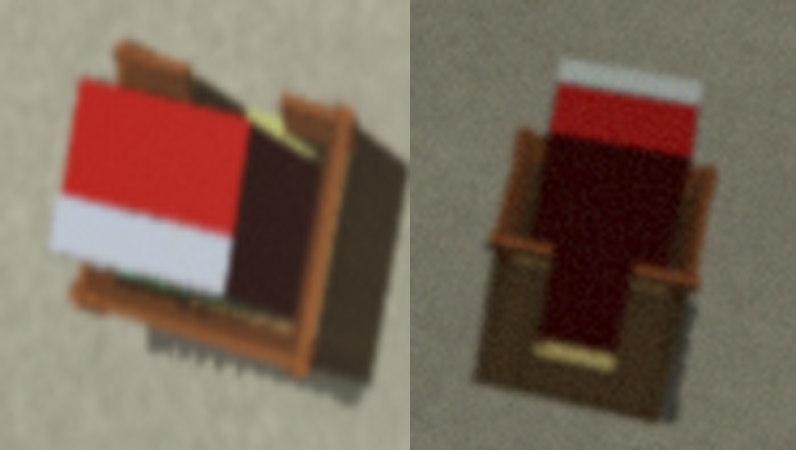

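The enlarged crop shows the whole tea top clear of the lip. The lip's outer corners are at about (132.4,147), (182.3,158), (172.6,202.5) and (121.5,190).

```bash
python3 - <<'E'
import cv2,numpy as np
from workcell import bot
from h import *
c=bot.calibration('top')
a=cv2.imread('pics/top.png');H,S,V=cv2.split(cv2.cvtColor(a,cv2.COLOR_BGR2HSV))
roi=np.zeros(a.shape[:2],np.uint8);roi[140:215,105:195]=255
red=(((H<6)|(H>172))&(S>180)&(V>130)).astype(np.uint8)*255&roi
B=a[:,:,0].astype(int);wh=((B>150)&(B>=a[:,:,2])).astype(np.uint8)*255&roi
def big(m):
    n,l,s,_=cv2.connectedComponentsWithStats(m);return (l==1+s[1:,4].argmax()).astype(np.uint8)*255
m=cv2.morphologyEx(red|wh,cv2.MORPH_CLOSE,np.ones((3,3)));m=big(m)
r=cv2.minAreaRect(cv2.findNonZero(m));q=cv2.boxPoints(r);w=plane(c,q,.146)
print('top',r,w.round(4),w.mean(0),np.linalg.norm(w-np.roll(w,1,0),axis=1))
q=[[132.4,147],[182.3,158],[172.6,202.5],[121.5,190]]
w=plane(c,q,.093);print('lip',w.round(4),w.mean(0),np.linalg.norm(w-np.roll(w,1,0),axis=1))
for u,v in((0,3),(1,2)):d=w[u]-w[v];print(np.degrees(np.arctan2(d[1],d[0])))
for u,v in((0,1),(3,2)):d=w[u]-w[v];print(np.degrees(np.arctan2(d[1],d[0]))-90)
# scene: lip corners of the front (z .093) and carton top
cs=bot.calibration('scene')
f=lambda x,y:[360+(x-410)*90/386,195+y*105/450]
qs=np.array([f(492,243),f(697,283),f(714,170),f(522,132)]);print('scene lip',plane(cs,qs,.093).round(4),plane(cs,qs,.093).mean(0))
qs=np.array([f(560,60),f(703,83),f(690,157),f(548,135)]);w=plane(cs,qs,.146);print('scene top',w.round(4),w.mean(0))
E
```

```text
top ((137.25, 170.25), (39.02710723876953, 29.809648513793945), 11.309932708740234) [[0.5993 0.2487 0.146 ]
 [0.6423 0.2398 0.146 ]
 [0.6296 0.1828 0.146 ]
 [0.5869 0.1917 0.146 ]] [0.61450234 0.2157696  0.146     ] [0.0582914  0.04385157 0.05840962 0.04363554]
lip [[0.6595 0.2438 0.093 ]
 [0.6399 0.1633 0.093 ]
 [0.5694 0.1794 0.093 ]
 [0.5909 0.2617 0.093 ]] [0.6149446  0.21205337 0.093     ] [0.07084501 0.08282477 0.07230995 0.08505236]
-14.644413017648768
-12.869595251400963
-13.670992173255271
-14.660026854693399
scene lip [[0.6431 0.1666 0.093 ]
 [0.6614 0.2486 0.093 ]
 [0.5952 0.2645 0.093 ]
 [0.5758 0.1837 0.093 ]] [0.61888565 0.2158593  0.093     ]
scene top [[0.5881 0.1925 0.146 ]
 [0.5992 0.2503 0.146 ]
 [0.6433 0.2392 0.146 ]
 [0.6336 0.1838 0.146 ]] [0.61606021 0.21641395 0.146     ]
```

```bash
cat >> h.py <<'E'
from scipy.spatial.transform import Rotation as Ro
def go(bot,p,yaw):  # yaw: world angle (deg) of tool y, tool pointing down
    o=bot.get_obs();R=Ro.from_quat(o['tool_rot']);y=np.radians(yaw)
    ty=np.array([np.cos(y),np.sin(y),0]);tz=np.array([0,0,-1.]);T=Ro.from_matrix(np.c_[np.cross(ty,tz),ty,tz])
    print('t',o['clock'],'pos',o['eef_pos'].round(4),'w',round(o['grip_width'],4),'rows:',(R.inv()*T).as_rotvec().round(4),R.inv().apply(np.array(p)-o['eef_pos']).round(4))
E
python3 -c "
from workcell import bot
from h import *
go(bot,[.616,.214,.21],-13.7)"
```

```text
t 0.1 pos [ 0.2221 -0.4473  0.2305] w 0.0853 rows: [-0.0018 -0.0009 -0.8709] [ 0.6469 -0.4171  0.0213]
```

```bash
python3 jog.py '[[0,0,-0.87,0.647,-0.417,0.02,0.085],[0,0,-0.87,0.647,-0.417,0.02,0.085],[0,0,-0.87,0.647,-0.417,0.02,0.085],[0,0,-0.87,0.647,-0.417,0.02,0.085],[0,0,-0.87,0.647,-0.417,0.02,0.085],[0,0,-0.87,0.647,-0.417,0.02,0.085],[0,0,-0.87,0.647,-0.417,0.02,0.085],[0,0,-0.87,0.647,-0.417,0.02,0.085],[0,0,-0.87,0.647,-0.417,0.02,0.085],[0,0,-0.87,0.647,-0.417,0.02,0.085]]'
python3 -c "
from workcell import bot
from h import *
go(bot,[.616,.214,.21],-13.7)"
```

```text
clock: 1.35
eef_pos: [0.5428, 0.0907, 0.2146]
tool_rot: [0.787, 0.617, -0.0, -0.0]
ft_force: [1.7, -0.8, 0.7]
grip_width: 0.0852
grasp_force: 0.0
t 1.35 pos [0.5428 0.0907 0.2146] w 0.0852 rows: [-0.0004  0.0005 -0.0007] [0.1371 0.0419 0.0045]
```

```bash
python3 jog.py '[[0,0,0,0.13,0.04,0.005,0.085],[0,0,0,0.13,0.04,0.005,0.085],[0,0,0,0.13,0.04,0.005,0.085],[0,0,0,0.13,0.04,0.005,0.085],[0,0,0,0.13,0.04,0.005,0.085]]'
python3 - <<'E'
from workcell import bot
from h import *
go(bot,[.616,.214,.1],-13.7);print(bot.get_obs()['joint_pos'].round(3))
c=bot.calibration('wrist');a=bot.camera('wrist');cv2.imwrite('pics/w1.png',a[:,:,::-1])
b=bot.camera('scene');cv2.imwrite('pics/s1.png',b[:,:,::-1])
E
```

```text
clock: 1.98
eef_pos: [0.6114, 0.2041, 0.2103]
tool_rot: [0.787, 0.617, -0.0, 0.0]
ft_force: [0.3, -1.1, -0.5]
grip_width: 0.085
grasp_force: 0.0
t 1.975 pos [0.6114 0.2041 0.2103] w 0.085 rows: [-0.0004  0.0007 -0.0023] [0.0108 0.0021 0.1103]
[ 0.322  0.546  0.405  1.431 -0.     2.135]
```

View pics/w1.png

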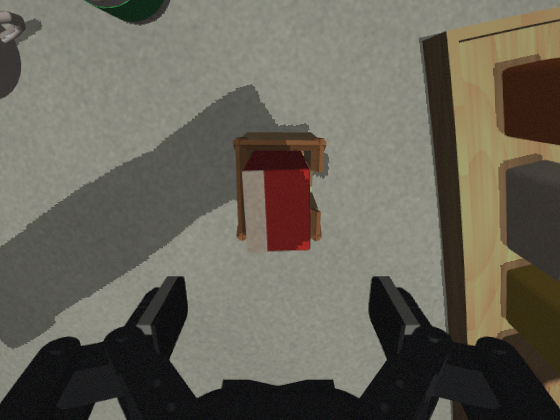

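The wrist view is clear. The carton top has corners at about (243,170), (310,170), (309,250) and (244,250). The lip spans (234,139) to (326,138), down to (238,239) and (320,239).

```bash
python3 - <<'E'
from workcell import bot
from h import *
c=bot.calibration('wrist')
for q,z in(([[243,170],[310,169.5],[309.5,250],[244,250]],.146),([[234,139],[326,138],[320.5,239],[237.5,239.5]],.093)):
    w=plane(c,q,z);m=w.mean(0);print(w.round(4),m.round(4),np.linalg.norm(w-np.roll(w,1,0),axis=1).round(4))
    for u,v in((0,1),(3,2)):d=w[v]-w[u];print(np.degrees(np.arctan2(d[1],d[0])).round(1))
E
```

```text
[[0.5993 0.2497 0.146 ]
 [0.6415 0.2396 0.146 ]
 [0.6292 0.1837 0.146 ]
 [0.5845 0.1948 0.146 ]] [0.6136 0.2169 0.146 ] [0.0569 0.0434 0.0573 0.0461]
-13.5
-13.9
[[0.5911 0.2665 0.093 ]
 [0.6618 0.2498 0.093 ]
 [0.6403 0.166  0.093 ]
 [0.5699 0.183  0.093 ]] [0.6158 0.2163 0.093 ] [0.0862 0.0726 0.0865 0.0724]
-13.3
-13.5
```

```bash
python3 jog.py '[[0,0,0,0.0125,0,0.0,0.085],[0,0,0,0.0125,0,0.05,0.085],[0,0,0,0.0125,0,0.11,0.085],[0,0,0,0.0125,0,0.11,0.085],[0,0,0,0.0125,0,0.11,0.085]]'
python3 -c "
from workcell import bot
from h import *
go(bot,[.6145,.2163,.1],-13.5)"
```

```text
clock: 2.7
eef_pos: [0.6163, 0.2183, 0.1024]
tool_rot: [0.787, 0.617, 0.001, 0.0]
ft_force: [0.5, 0.2, 0.5]
grip_width: 0.085
grasp_force: 0.0
t 2.7 pos [0.6163 0.2183 0.1024] w 0.085 rows: [ 0.0024 -0.0017 -0.0045] [-0.0024 -0.0012  0.0023]
```

```bash
python3 jog.py '[[0,0,0,-0.002,-0.001,0.001,0.085],[0,0,0,-0.002,-0.001,0.001,0.03],[0,0,0,-0.002,-0.001,0.001,0.03],[0,0,0,-0.002,-0.001,0.001,0.03],[0,0,0,-0.002,-0.001,0.001,0.03],[0,0,0,-0.002,-0.001,0.001,0.03]]'
python3 -c "
from workcell import bot
from h import *
go(bot,[.6145,.2163,.2],-13.5)"
```

```text
clock: 3.45
eef_pos: [0.6143, 0.2163, 0.1004]
tool_rot: [0.787, 0.617, 0.001, 0.0]
ft_force: [0.1, 0.6, 5.5]
grip_width: 0.0437
grasp_force: 61.1
t 3.45 pos [0.6143 0.2163 0.1004] w 0.0437 rows: [ 0.0021 -0.0014 -0.0044] [ 0.0002  0.0004 -0.0996]
```

```bash
python3 jog.py '[[0,0,0,0,0,-0.02,0.03],[0,0,0,0,0,-0.05,0.03],[0,0,0,0,0,-0.08,0.03],[0,0,0,0,0,-0.115,0.03],[0,0,0,0,0,-0.115,0.03],[0,0,0,0,0,-0.115,0.03]]'
python3 jog.py '[[0,0,-1.57,0,0,0,0.03],[0,0,-1.57,0,0,0,0.03],[0,0,-1.57,0,0,0,0.03],[0,0,-1.57,0,0,0,0.03],[0,0,-1.57,0,0,0,0.03],[0,0,-1.57,0,0,0,0.03],[0,0,-1.57,0,0,0,0.03],[0,0,-1.57,0,0,0,0.03],[0,0,-1.57,0,0,0,0.03],[0,0,-1.57,0,0,0,0.03]]'
python3 jog.py '[[0,0,-1.57,0,0,0,0.03],[0,0,-1.57,0,0,0,0.03],[0,0,-1.57,0,0,0,0.03],[0,0,-1.57,0,0,0,0.03],[0,0,-1.57,0,0,0,0.03],[0,0,-1.57,0,0,0,0.03],[0,0,-1.57,0,0,0,0.03],[0,0,-1.57,0,0,0,0.03],[0,0,-1.57,0,0,0,0.03],[0,0,-1.57,0,0,0,0.03]]'
python3 - <<'E'
from workcell import bot
from h import *
go(bot,[.6165,.215,.101],166.5);print(bot.get_obs()['joint_pos'].round(3))
a=bot.camera('wrist');cv2.imwrite('pics/w2.png',a[:,:,::-1])
b=bot.camera('scene');cv2.imwrite('pics/s2.png',cv2.resize(b[130:330,320:500,::-1],None,fx=3,fy=3,interpolation=cv2.INTER_CUBIC))
E
```

```text
clock: 4.2
eef_pos: [0.6126, 0.2157, 0.2119]
tool_rot: [0.787, 0.617, -0.002, -0.001]
ft_force: [-0.7, -0.2, -3.2]
grip_width: 0.0436
grasp_force: 62.4
clock: 5.45
eef_pos: [0.6123, 0.2156, 0.2113]
tool_rot: [0.121, 0.993, -0.001, -0.002]
ft_force: [0.7, 0.4, -2.1]
grip_width: 0.0435
grasp_force: 62.0
clock: 6.7
eef_pos: [0.6129, 0.2158, 0.2126]
tool_rot: [-0.616, 0.788, 0.0, -0.001]
ft_force: [-0.3, 0.4, -2.5]
grip_width: 0.0438
grasp_force: 62.0
t 6.7 pos [0.6129 0.2158 0.2126] w 0.0438 rows: [ 0.0021 -0.0014 -0.0078] [-0.0002 -0.0039  0.1116]
[ 0.339  0.559  0.432  1.447  0.    -0.989]
```

View pics/w2.png

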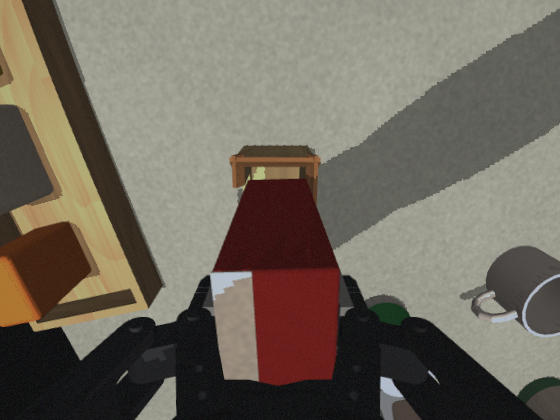

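View pics/s2.png

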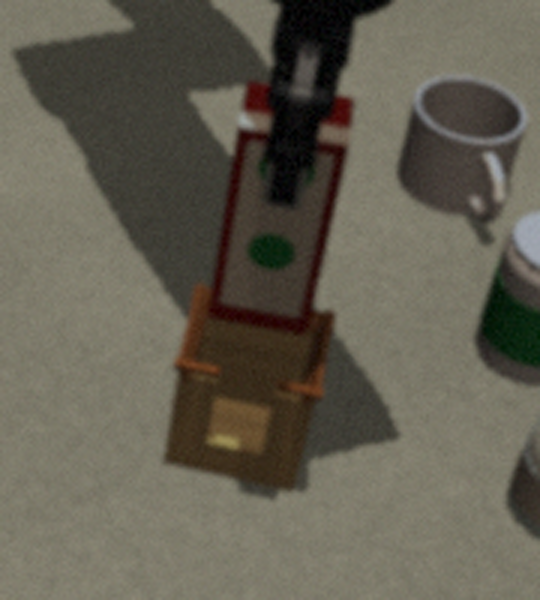

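The wrist view shows the label side turned to the sleeve front. The carton's far bottom edge is at (248,180)–(305,180), and the lip's far corners are at (231,158) and (320,157). The scene crop shows the label facing the cut-out, with the carton's bottom front edge at crop (212,318)–(306,330). Next I'll check the carton's offset against the sleeve.

```bash
python3 - <<'E'
from workcell import bot
from h import *
c=bot.calibration('wrist');s=bot.calibration('scene')
y=np.radians(-13.5);ex=np.array([np.cos(y),np.sin(y)]);ey=np.array([-ex[1],ex[0]]);o=np.array([.6165,.215])
def show(n,w):print(n,[( ((p[:2]-o)@ex).round(4),((p[:2]-o)@ey).round(4)) for p in w])
show('bot far (want x+-22, y-29)',plane(c,[[248,180],[305,180]],.118))
show('top far (same)',plane(c,[[212,273],[336,268]],.258))
show('lip far (want x+-37.5,y-44.5)',plane(c,[[231,158],[320,157]],.093))
f=lambda x,y:[320+x/3,130+y/3]
show('scene bot front (x22,y-+29)',plane(s,[f(209,318),f(307,331)],.118))
show('scene lip front (37.5, -+44.5)',plane(s,[f(178,362),f(322,393)],.093))
show('tcp',[bot.get_obs()['eef_pos']])
E
```

```text
bot far (want x+-22, y-29) [(np.float64(0.0178), np.float64(-0.0286)), (np.float64(-0.0248), np.float64(-0.0282))]
top far (same) [(np.float64(0.0183), np.float64(-0.0284)), (np.float64(-0.024), np.float64(-0.03))]
lip far (want x+-37.5,y-44.5) [(np.float64(0.0333), np.float64(-0.0412)), (np.float64(-0.0388), np.float64(-0.0414))]
scene bot front (x22,y-+29) [(np.float64(0.0188), np.float64(-0.0281)), (np.float64(0.0133), np.float64(0.0285))]
scene lip front (37.5, -+44.5) [(np.float64(0.0346), np.float64(-0.041)), (np.float64(0.0356), np.float64(0.0439))]
tcp [(np.float64(-0.0035), np.float64(0.0001))]
```

```bash
python3 jog.py '[[0,0,0,-0.001,-0.0015,0,0.03],[0,0,0,-0.001,-0.0015,0.015,0.03],[0,0,0,-0.001,-0.0015,0.025,0.03],[0,0,0,-0.001,-0.0015,0.035,0.03],[0,0,0,-0.001,-0.0015,0.045,0.03],[0,0,0,-0.001,-0.0015,0.055,0.03],[0,0,0,-0.001,-0.0015,0.055,0.03]]'
python3 -c "
from workcell import bot
from h import *
go(bot,[.6155,.216,.1004],166.5)"
```

```text
clock: 7.68
eef_pos: [0.6145, 0.2164, 0.1577]
tool_rot: [-0.617, 0.787, 0.0, -0.001]
ft_force: [-0.5, -0.1, -2.4]
grip_width: 0.0436
grasp_force: 62.2
t 7.675 pos [0.6145 0.2164 0.1577] w 0.0436 rows: [ 0.002  -0.0013 -0.006 ] [ 0.0001 -0.0012  0.0573]
```

No contact at 50 mm deep. I'll continue down in smaller steps.

```bash
python3 jog.py '[[0,0,0,0,0,0.012,0.03],[0,0,0,0,0,0.024,0.03],[0,0,0,0,0,0.036,0.03],[0,0,0,0,0,0.046,0.03],[0,0,0,0,0,0.052,0.03],[0,0,0,0,0,0.055,0.03],[0,0,0,0,0,0.055,0.03]]'
python3 -c "
from workcell import bot
from h import *
go(bot,[.6155,.216,.1004],166.5)"
```

```text
clock: 8.55
eef_pos: [0.6152, 0.2167, 0.1041]
tool_rot: [-0.617, 0.787, -0.0, 0.0]
ft_force: [0.2, 0.1, -2.4]
grip_width: 0.0438
grasp_force: 62.2
t 8.55 pos [0.6152 0.2167 0.1041] w 0.0438 rows: [-0.     0.    -0.006] [ 0.0006 -0.0004  0.0037]
```

```bash
python3 jog.py '[[0,0,0,0,0,0.002,0.03],[0,0,0,0,0,0.003,0.03],[0,0,0,0,0,0.0035,0.03],[0,0,0,0,0,0.0035,0.03]]'
```

```text
clock: 9.05
eef_pos: [0.6152, 0.2166, 0.1006]
tool_rot: [-0.617, 0.787, -0.0, -0.0]
ft_force: [0.7, 0.2, -2.2]
grip_width: 0.0435
grasp_force: 62.2
```

```bash
python3 jog.py '[[0,0,0,0,0,0.0008,0.03],[0,0,0,0,0,0.0015,0.03],[0,0,0,0,0,0.0015,0.03]]'
```

```text
clock: 9.43
eef_pos: [0.6154, 0.2168, 0.1003]
tool_rot: [-0.617, 0.787, -0.0, 0.001]
ft_force: [-2.2, -1.0, 5.5]
grip_width: 0.0435
grasp_force: 62.9
```

Floor contact. Now release gradually, then retreat.

```bash
python3 jog.py '[[0,0,0,0,0,0,0.05],[0,0,0,0,0,0,0.085],[0,0,0,0,0,0,0.085],[0,0,0,0,0,0,0.085],[0,0,0,0,0,0,0.085]]'
python3 jog.py '[[0,0,0,0,0,-0.02,0.085],[0,0,0,0,0,-0.06,0.085],[0,0,0,0,0,-0.12,0.085],[0,0,0,0,0,-0.12,0.085],[0,0,0,0,0,-0.12,0.085],[0,0,0,0,0,-0.12,0.085]]'
python3 - <<'E'
from workcell import bot
from h import *
a=bot.camera('wrist');c=bot.calibration('wrist');np.save('cw.npy',np.c_[c['R'],c['t']]);b=bot.camera('scene')
b=cv2.resize(b[190:300,355:455],(400,420),interpolation=cv2.INTER_CUBIC)
cv2.imwrite('pics/f.png',np.hstack([cv2.resize(a[100:310,180:380],(400,420)),b])[:,:,::-1])
E
```

```text
clock: 10.05
eef_pos: [0.6152, 0.2166, 0.099]
tool_rot: [-0.617, 0.787, 0.0, -0.0]
ft_force: [-0.4, 0.0, 0.1]
grip_width: 0.0849
grasp_force: 0.0
clock: 10.8
eef_pos: [0.6143, 0.2163, 0.2172]
tool_rot: [-0.617, 0.787, 0.001, -0.002]
ft_force: [0.6, -1.0, -0.7]
grip_width: 0.085
grasp_force: 0.0
```

View pics/f.png

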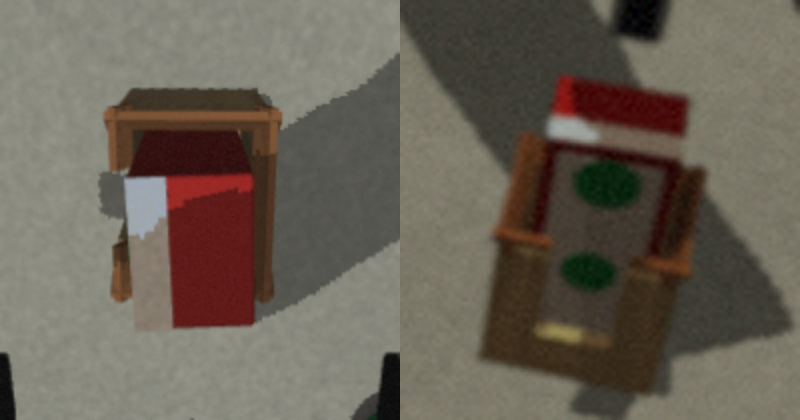

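The carton is upright and seated, with its label and both green discs in the cut-out (crop (605,185) and (588,270)) and the strip on the front edge. The gripper is clear of it.

```bash
python3 -c "
from workcell import bot
print(bot.job_done())"
```

```text
the job is handed in; nothing more can be done
None
```

The tea carton was lifted out, turned half round and set back fully home in its sleeve with the label at the cut-out front; the rice carton was never approached, and the job is handed in at about 11 s (no verdict was returned).

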